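# Release the large ball with the dispenser lever and ease its lid shut

### The job

Two sweet dispensers of the same build stand on the counter, one with a large ball in its chute, the other with a small one. With your fingertips press down the black paddle of the lever on the dispenser with the large ball, so that its lid lifts and the ball rolls out into the tray; then, still on the paddle, let it come up slowly, taking a second or two, so that the lid goes fully shut without slamming, and move clear. Use only the lever: do not touch either ball or lid, leave the other dispenser shut, grasp nothing and leave the things round about where they are.

Things in the scene. Friction and masses are not known exactly. Their poses are not given: they have to be found in the camera images.
- dispenser_large: counter-top dispenser holding the large ball, like the other one, fixed, 76 (x) x 186 (y) x 113 mm. Origin on the worktop below the lid's hinge line (along x, 105 mm up). +y runs down the 54 mm wide, wire-sided chute (10 degree slope) to the open tray (front wall y = 152, rim z = 52 mm); the lid's steel lip at y = 85 mm keeps the ball in. The lever sticks out on the -y side
- paddle_large (a point): black ribbed paddle at the end of that dispenser's lever, 38 (x) x 28 (y) x 7 mm; origin at the centre of its top face, 73 mm from the hinge line. With the lid shut this is 131 mm above the worktop and the face slopes 0.3 rad, rising away from the hinge; pressed to the stop it has gone down about 46 mm. Nothing stands below it
- rocker_large (a joint): lid opening of that dispenser (rad); lever and barred steel lid (60 x 90 mm) are one rocker. 0 = shut, 0.65 = stop, fully open; grows as the paddle is pressed down (about 3 to 7 N). No latch: the lid falls shut by its weight when the paddle is let go. The ball can pass under the lip from about 0.4
- dispenser_small: counter-top dispenser holding the small ball, like the other one, fixed, 76 (x) x 186 (y) x 113 mm. Origin on the worktop below the lid's hinge line (along x, 105 mm up). +y runs down the 54 mm wide, wire-sided chute (10 degree slope) to the open tray (front wall y = 152, rim z = 52 mm); the lid's steel lip at y = 85 mm keeps the ball in. The lever sticks out on the -y side
- paddle_small (a point): black ribbed paddle at the end of that dispenser's lever, 38 (x) x 28 (y) x 7 mm; origin at the centre of its top face, 73 mm from the hinge line. With the lid shut this is 131 mm above the worktop and the face slopes 0.3 rad, rising away from the hinge; pressed to the stop it has gone down about 46 mm. Nothing stands below it
- rocker_small (a joint): lid opening of that dispenser (rad); lever and barred steel lid (60 x 90 mm) are one rocker. 0 = shut, 0.65 = stop, fully open; grows as the paddle is pressed down (about 3 to 7 N). No latch: the lid falls shut by its weight when the paddle is let go. Stays shut here
- ball_large_center (a point): centre of the large caramel-brown ball, diameter 44 mm, at first in a chute behind the lip; when it has rolled out it lies in the tray against the front wall, centre about y = 130 mm and z = 44 mm in the dispenser's frame
- ball_large: the large ball itself (see ball_large_center; its axes turn as it rolls)
- ball_small_center (a point): centre of the small caramel-brown ball, diameter 26 mm, in the chute of the other dispenser; it stays there
- ball_small: the small ball itself
- price_stand: bystander: small clear card stand 40 x 60 x 54 mm, standing between the two dispensers; origin at the centre of its underside
- bell: bystander: round call bell, 76 mm wide, 59 mm high, behind the dispensers; origin at the centre of its underside
- mint_tin: bystander: flat tin 60 x 90 x 22 mm, behind the right dispenser; origin at the centre of its underside
- stapler: bystander: stapler 34 x 131 x 45 mm, to the right; origin at the centre of its underside
- scoop: bystander: metal scoop 46 x 167 x 47 mm, to the left; origin at the centre of its underside
- marker: bystander: marker pen 135 mm long, lying behind the left dispenser; origin at the centre of its underside
There are look-alikes about, which are no part of the job. Leave any purple look-alike of the ball_large alone.

How it is judged:
By the outcome, as a careful person would: the job done as asked, in the order asked, and still so for the second after the job is handed in, with the robot touching nothing.
It also fails if it takes over 38 s, if anything falls off the work surface, if the arm or the gripper's body presses on something with over 40 N, if the wrist force passes 120 N, or if a joint passes its speed limit or range.

### The arm

A 7-joint arm with a two-finger parallel gripper is mounted at the origin on a cart in front of the work surface, level with it; the furniture and walls round the work are solid. World frame = base frame: x ahead of the robot, y to its left, z up, the work surface at z = 0. Lengths are in m, angles in degrees, forces in N, time in s.
With the tool pointing down it reaches from about 0.425 to 0.825 m from the base axis. Payload 3.6 kg.
Tool frame: the origin (TCP) lies midway between the tips of the shut fingers; the grasp point (between the pads) lies behind it (ctrl.hold_point_z is the z of the grasp point in the tool frame, in m); z points along the fingers, y is the line along which they close (so a half turn about z gives the same grasp; the last joint's range is limited). The gripper opens to 85 mm and grips with 20 to 120 N. Pads are 22 mm wide; open, the fingers measure 114 mm over their backs; the gripper's body (76 mm by 85 mm) begins 54 mm behind the grasp point. The pads swing forward as they close: fully open they stand 13 mm farther back than shut.
Start: joints at [65.575, 35.231, -0.722, 81.555, 0.464, 63.22, -2.315], TCP at [0.253, -0.599, 0.231] pointing down, gripper open.
Joint ranges: [-178.69, 178.69], [-17.37, 117.87], [-77.05, 75.6], [15.02, 138.74], [-78.02, 258.01], [0.78, 113.62], [-162.83, 162.83]. Speed limits (degrees/s): [159.86, 159.86, 180, 180, 180, 180, 180].

### API

Orientations are given as a 3x3 rotation matrix whose columns are the frame's x, y, z axes.
In Python, from station import ctrl gives the robot as it stands.
- The arm moves only by the tool play_rows, never from a script. Its argument "increments" is a list of rows, each an object of numbers: "jaw": the gripper's target within -1 to 1 (fully open at 1, half-way at 0, shut at -1); "tx", "ty", "tz": the shift along the tool's x, y, z in m; "yaw": the turn about the tool's z in rad. In form: [{"jaw": .., "tx": .., "ty": .., "tz": .., "yaw": ..}, ...]. A call has 1 to 12 rows; each row is the pose to reach, as a shift and turn from the pose commanded when the call began, along the tool's axes at that moment; what a row does not reach only later rows make up. A row lasts 1/8 s, in which the tool goes at most 62.5 mm and 10.7 degrees, less where a joint would pass 70% of its speed; a pose out of reach is approached as far as the arm can. A call with a gripper value outside its range is refused whole. The fingers move at their own pace and stop on an object; "newtons" is the grip in N (left out, the last holds). Time passes only in rows, so rows that repeat a pose let the fingers close. It gives the time, the measured TCP pose, the force, the opening and the grip force at its end, in the units of the state.
- ctrl.state(): the state, without advancing time (a new reading comes with each control period).
- ctrl.snapshot(name): name is "scene" or "top" or "wrist"; returns the picture (420x560x3 uint8, red, green, blue); there is no depth.
- ctrl.camera_model(name): a dict with "fovy" (degrees; the focal length in pixels is half the picture's height over the tangent of half this angle, whatever the lens; pixels are square), "cx", "cy" (the principal point, pixels), "k1" (the pictures are not rectified: a ray, as slopes to the right and down, at radius r is drawn at 1 + k1 r^2 times it, then the intrinsics apply), "rvec" (rotation vector, rad) and "tvec" (3), from world to camera coordinates, as OpenCV has them; the wrist camera has in their place "tool_from_camera" (4x4, takes a point from camera to tool coordinates, whose origin is the TCP and whose axes are the flange's). Camera axes: x right, y down, z forward; pixel columns grow to the right and rows downward; lengths in m; the calibration is good to about 2 mm. A picture is of the moment at which its call begins: read the wrist's pose just before it. camera_model takes no time and is no camera call.
- ctrl.sign_off(): hands the job in; it is judged then, once.
The state is a dict: "time": time; "joint_positions": joint angles; "qd": joint speeds; "tau": joint torques, N m; "tool_pos": TCP position; "orientation": TCP orientation; "force": force on the tool from outside, world axes, zero at the start; "ft_torque": the same for the moment, N m; "gripper_width": opening from 0.0 (shut) to 1.0 (fully open); "finger_force": force on a finger pad.
Only numpy, scipy, OpenCV 4.12 (cv2) and the standard library are available. Lean on these libraries where they do the work, as an engineer would, in place of code of your own. Each camera call takes 0.05 s, during which the arm holds its last target. There are 200 camera calls.

## Working session

There is one attempt and no reset: what is moved stays moved. The work goes in short steps, Python scripts to look and compute and a tool call to move; the robot and the scene stay as the last step left them, time stands still between calls to the robot, and variables do not carry over. Pictures are saved under pics/ and viewed, at most 10 in all, crops included, and the job is handed in when it is done.

Besides the shell and the picture viewer there is one more tool, called after "Request:" as name([rows], argument=value, ...), one row to a line, values as JSON. play_rows: Moves the arm, as the interface text tells. Its arguments: {"type":"object","properties":{"increments":{"type":"array","items":{"type":"object","properties":{"jaw":{"type":"number"},"tx":{"type":"number"},"ty":{"type":"number"},"tz":{"type":"number"},"yaw":{"type":"number"}}}},"newtons":{"type":"number"}},"required":["increments"]}

```bash
mkdir -p pics
cat > h.py <<'E'
from station import ctrl
import numpy as np, cv2
def K(m):
    f=210/np.tan(np.radians(m["fovy"])/2); return np.array([[f,0,m["cx"]],[0,f,m["cy"]],[0,0,1]])
def cam(n):
    m=ctrl.camera_model(n); R=cv2.Rodrigues(np.array(m["rvec"],float))[0]; return m,R,np.array(m["tvec"],float)
def ray(n,uv):
    m,R,t=cam(n); d=np.array([m["k1"],0,0,0,0],float)
    p=cv2.undistortPoints(np.array([[uv]],float),K(m),d)[0,0]
    return -R.T@t, R.T@np.array([p[0],p[1],1])
def onz(n,uv,z):
    c,r=ray(n,uv); return c+r*(z-c[2])/r[2]
def proj(n,P):
    m,R,t=cam(n); return cv2.projectPoints(np.array(P,float).reshape(-1,1,3),np.array(m["rvec"],float),t,K(m),np.array([m["k1"],0,0,0,0],float))[0][:,0]
def tri(a,b):
    (c1,r1),(c2,r2)=ray(*a),ray(*b)
    s=np.linalg.lstsq(np.c_[r1,-r2],c2-c1,rcond=None)[0]; p,q=c1+s[0]*r1,c2+s[1]*r2
    return (p+q)/2,np.linalg.norm(p-q)
E
python3 - <<'E'
from h import *
for n in("scene","top"):
    cv2.imwrite(f"pics/{n}.png",ctrl.snapshot(n)[:,:,::-1]); m,R,t=cam(n); print(n,m["fovy"],-R.T@t)
s=ctrl.state(); print(s["tool_pos"],s["orientation"],s["time"],s["force"],ctrl.hold_point_z)
E
```

```text
scene 50.885805875266286 [-0.5366066  -0.4489833   0.67049819]
top 42.65171091087288 [ 0.24246093 -0.02996216  1.6426715 ]
[ 0.25273893 -0.59810168  0.23023917] [[ 9.21120008e-01  3.89277587e-01 -9.43761751e-04]
 [ 3.89278729e-01 -9.21117541e-01  2.13219424e-03]
 [-3.93000741e-05 -2.33139315e-03 -9.99997282e-01]] 0.1 [-0.50437051  0.17204895 -0.44329232] -0.0187
```

View pics/scene.png

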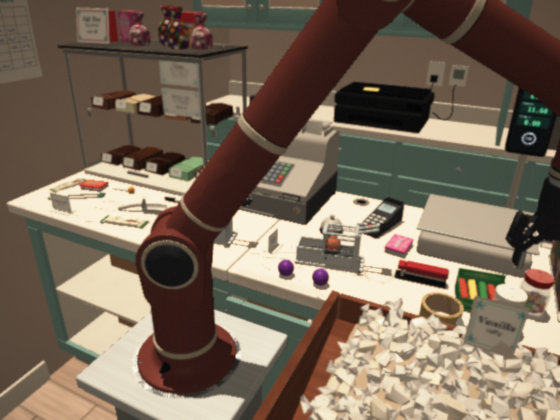

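View pics/top.png

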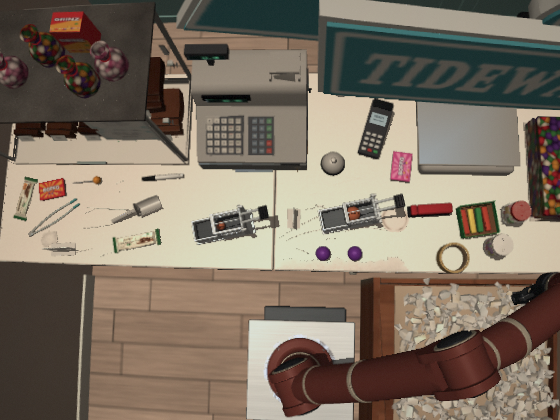

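The top view shows two dispensers, with paddles near (264,217) and (397,203) and their trays to the image left. The purple look-alike balls are at (323,254) and (355,254). I'll zoom in to compare the caramel balls.

Run:
```python
from h import *
t=cv2.imread("pics/top.png"); s=cv2.imread("pics/scene.png")
a=cv2.resize(t[180:250,180:420],(792,231),interpolation=cv2.INTER_CUBIC)
b=cv2.resize(s[200:285,210:400],(792,354),interpolation=cv2.INTER_CUBIC)
cv2.imwrite("pics/c1.png",np.vstack([a,b]))
h=cv2.cvtColor(t,cv2.COLOR_BGR2HSV)
m=((h[...,2]<70)).astype(np.uint8)
for n,(x0,y0,x1,y1) in dict(L=(240,195,280,240),R=(385,185,412,222)).items():
    k,l,st,c=cv2.connectedComponentsWithStats(m[y0:y1,x0:x1])
    for i in range(1,k):
        if st[i,4]>20:
            uv=c[i]+[x0,y0]; print(n,st[i]+[x0,y0,0,0,0],uv,onz("top",uv,.131))
m=((h[...,0]<20)&(h[...,1]>110)).astype(np.uint8)
for n,(x0,y0,x1,y1) in dict(L=(190,200,265,240),R=(315,190,400,232)).items():
    k,l,st,c=cv2.connectedComponentsWithStats(m[y0:y1,x0:x1])
    for i in range(1,k):
        if st[i,4]>8: print("ball",n,st[i],c[i]+[x0,y0],onz("top",c[i]+[x0,y0],.06))
```

```text
L [258 206  11  14 107] [262.8411215  212.39252336] [0.45791335 0.11248042 0.131     ]
L [244 229   6   5  22] [246.81818182 231.45454545] [0.40252174 0.15664992 0.131     ]
R [394 195  11  14 112] [398.95535714 201.07142857] [ 0.49576243 -0.27342988  0.131     ]
R [407 207   5  10  37] [408.94594595 211.45945946] [ 0.46638918 -0.30137751  0.131     ]
ball L [27 23  8  7 42] [220.64285714 226.16666667] [0.42446242 0.24480244 0.06      ]
ball R [32 16 12  6 44] [352.11363636 208.52272727] [ 0.48344026 -0.14586047  0.06      ]
ball R [33 22 12  8 75] [353.85333333 215.42666667] [ 0.46286858 -0.15103595  0.06      ]
```

View pics/c1.png

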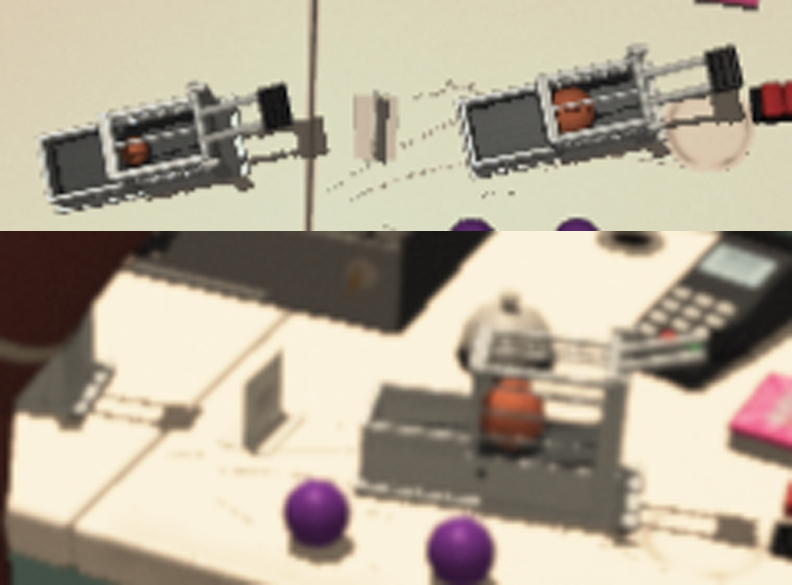

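The view settles it: the right-hand dispenser holds the large ball. Its paddle is at about (0.496, -0.273), and it is aligned roughly 14° off world axes. Next I move above the paddle with the fingers shut and turned across the lever.

Request:
play_rows([
  {"jaw": -1,"tx": 0.035,"ty": -0.02,"tz": 0,"yaw": -0.14},
  {"jaw": -1,"tx": 0.07,"ty": -0.041,"tz": 0,"yaw": -0.28},
  {"jaw": -1,"tx": 0.105,"ty": -0.0615,"tz": 0,"yaw": -0.42},
  {"jaw": -1,"tx": 0.14,"ty": -0.082,"tz": 0,"yaw": -0.56},
  {"jaw": -1,"tx": 0.175,"ty": -0.1025,"tz": 0,"yaw": -0.7},
  {"jaw": -1,"tx": 0.21,"ty": -0.123,"tz": 0,"yaw": -0.84},
  {"jaw": -1,"tx": 0.245,"ty": -0.1435,"tz": 0,"yaw": -0.98},
  {"jaw": -1,"tx": 0.28,"ty": -0.164,"tz": 0,"yaw": -1.13},
  {"jaw": -1,"tx": 0.315,"ty": -0.1845,"tz": 0,"yaw": -1.28},
  {"jaw": -1,"tx": 0.35,"ty": -0.205,"tz": 0,"yaw": -1.415},
  {"jaw": -1,"tx": 0.35,"ty": -0.205,"tz": 0,"yaw": -1.415},
  {"jaw": -1,"tx": 0.35,"ty": -0.205,"tz": 0,"yaw": -1.415},
])

```text
time: 1.6
tool_pos: [0.4948, -0.2745, 0.2308]
orientation: [[-0.24, 0.971, -0.002], [0.971, 0.24, -0.0], [-0.0, -0.002, -1.0]]
force: [-0.6, -0.3, -0.1]
gripper_width: -0.006
finger_force: 0.0
```

Run:
```python
from h import *
s=ctrl.state(); w=ctrl.snapshot("wrist")
p,R=np.array(s["tool_pos"]),np.array(s["orientation"]); m=ctrl.camera_model("wrist")
print(s["time"],p,R.round(3),s["force"],s["gripper_width"])
np.savez("w.npz",p=p,R=R); 
T=np.eye(4);T[:3,:3]=R;T[:3,3]=p; C=T@np.array(m["tool_from_camera"]); Ci=np.linalg.inv(C)
h=lambda P:cv2.projectPoints(np.array(P,float).reshape(-1,1,3),cv2.Rodrigues(Ci[:3,:3])[0],Ci[:3,3],K(m),np.array([m["k1"],0,0,0,0],float))[0][:,0]
print(h([[.4958,-.2734,.131],[p[0],p[1],p[2]]]),C[:3,3])
cv2.imwrite("pics/w1.png",w[:,:,::-1])
```

```text
1.6 [ 0.49476973 -0.27447191  0.23081134] [[-0.24   0.971 -0.002]
 [ 0.971  0.24  -0.   ]
 [-0.    -0.002 -1.   ]] [-0.62409602 -0.31253186 -0.07300156] -0.005799904948156436
[[284.48479257 214.37788767]
 [282.59394355 276.75959767]] [ 0.47652967 -0.19867483  0.37264531]
```

View pics/w1.png

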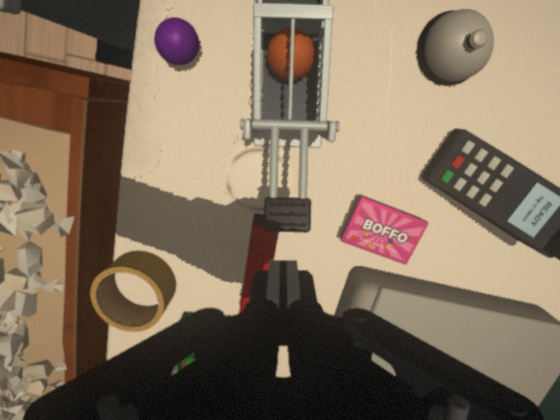

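The wrist view puts the paddle's centre at about (288,212), roughly 3 mm from where I projected it. The large ball is at (291,54), straight down the axis. I'll apply that correction and come down to just above the paddle.

Request:
play_rows([
  {"jaw": -1,"tx": 0.003,"ty": 0.003,"tz": 0.02},
  {"jaw": -1,"tx": 0.003,"ty": 0.003,"tz": 0.045},
  {"jaw": -1,"tx": 0.003,"ty": 0.003,"tz": 0.07},
  {"jaw": -1,"tx": 0.003,"ty": 0.003,"tz": 0.085},
  {"jaw": -1,"tx": 0.003,"ty": 0.003,"tz": 0.091},
  {"jaw": -1,"tx": 0.003,"ty": 0.003,"tz": 0.091},
])

```text
invalid input
```

Request:
play_rows([
  {"jaw": -1,"tz": 0.004},
  {"jaw": -1,"tz": 0.008},
  {"jaw": -1,"tz": 0.012},
  {"jaw": -1,"tz": 0.012},
])

```text
invalid input
```

Run:
```python
from h import *
cv2.imwrite("pics/w2.png",ctrl.snapshot("wrist")[:,:,::-1])
```

```text
(no output)
```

View pics/w2.png

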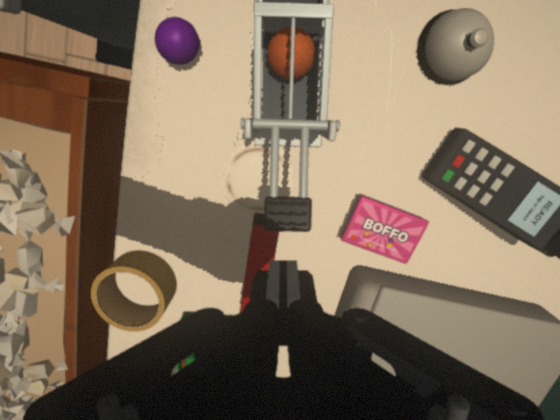

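Both calls were refused because every row needs all its fields, and the picture shows nothing has moved. I'll send the moves again with complete rows.

Request:
play_rows([
  {"jaw": -1,"tx": 0.003,"ty": 0.003,"tz": 0.02,"yaw": 0},
  {"jaw": -1,"tx": 0.003,"ty": 0.003,"tz": 0.045,"yaw": 0},
  {"jaw": -1,"tx": 0.003,"ty": 0.003,"tz": 0.07,"yaw": 0},
  {"jaw": -1,"tx": 0.003,"ty": 0.003,"tz": 0.085,"yaw": 0},
  {"jaw": -1,"tx": 0.003,"ty": 0.003,"tz": 0.091,"yaw": 0},
  {"jaw": -1,"tx": 0.003,"ty": 0.003,"tz": 0.091,"yaw": 0},
])

```text
time: 2.45
tool_pos: [0.4979, -0.2703, 0.1405]
orientation: [[-0.241, 0.971, 0.0], [0.971, 0.241, -0.0], [-0.0, 0.0, -1.0]]
force: [0.9, -0.8, -0.1]
gripper_width: 0.0
finger_force: 0.0
```

Request:
play_rows([
  {"jaw": -1,"tx": 0,"ty": 0,"tz": 0.004,"yaw": 0},
  {"jaw": -1,"tx": 0,"ty": 0,"tz": 0.008,"yaw": 0},
  {"jaw": -1,"tx": 0,"ty": 0,"tz": 0.012,"yaw": 0},
  {"jaw": -1,"tx": 0,"ty": 0,"tz": 0.012,"yaw": 0},
])

```text
time: 2.95
tool_pos: [0.4983, -0.2705, 0.1286]
orientation: [[-0.241, 0.97, 0.001], [0.97, 0.241, -0.001], [-0.001, 0.001, -1.0]]
force: [0.7, -0.4, 3.2]
gripper_width: 0.002
finger_force: 1.2
```

Run:
```python
from h import *
cv2.imwrite("pics/w3.png",ctrl.snapshot("wrist")[:,:,::-1])
```

```text
(no output)
```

View pics/w3.png

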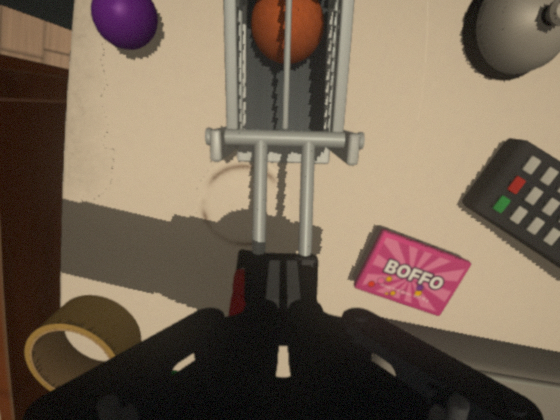

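The fingertips sit in the middle of the paddle: the tips are at about (285,285) and the paddle spans columns 240 to 318. The 3.2 N reading confirms contact. Now I press further down.

Request:
play_rows([
  {"jaw": -1,"tx": 0,"ty": 0,"tz": 0.004,"yaw": 0},
  {"jaw": -1,"tx": 0,"ty": 0,"tz": 0.008,"yaw": 0},
  {"jaw": -1,"tx": 0,"ty": 0,"tz": 0.012,"yaw": 0},
  {"jaw": -1,"tx": 0,"ty": 0,"tz": 0.016,"yaw": 0},
  {"jaw": -1,"tx": 0,"ty": 0,"tz": 0.02,"yaw": 0},
  {"jaw": -1,"tx": 0,"ty": 0,"tz": 0.024,"yaw": 0},
  {"jaw": -1,"tx": 0,"ty": 0,"tz": 0.028,"yaw": 0},
  {"jaw": -1,"tx": 0,"ty": 0,"tz": 0.031,"yaw": 0},
  {"jaw": -1,"tx": 0,"ty": 0,"tz": 0.034,"yaw": 0},
  {"jaw": -1,"tx": 0,"ty": 0,"tz": 0.034,"yaw": 0},
])

```text
time: 4.25
tool_pos: [0.4976, -0.2692, 0.0939]
orientation: [[-0.242, 0.97, -0.001], [0.97, 0.242, 0.001], [0.001, -0.0, -1.0]]
force: [0.9, -0.4, 3.3]
gripper_width: -0.001
finger_force: 1.7
```

Request:
play_rows([
  {"jaw": -1,"tx": 0,"ty": 0,"tz": 0,"yaw": 0},
  {"jaw": -1,"tx": 0,"ty": 0,"tz": 0,"yaw": 0},
  {"jaw": -1,"tx": 0,"ty": 0,"tz": 0,"yaw": 0},
  {"jaw": -1,"tx": 0,"ty": 0,"tz": 0,"yaw": 0},
  {"jaw": -1,"tx": 0,"ty": 0,"tz": 0,"yaw": 0},
  {"jaw": -1,"tx": 0,"ty": 0,"tz": 0,"yaw": 0},
  {"jaw": -1,"tx": 0,"ty": 0,"tz": 0,"yaw": 0},
  {"jaw": -1,"tx": 0,"ty": 0,"tz": 0,"yaw": 0},
])

```text
time: 5.25
tool_pos: [0.4977, -0.2695, 0.0943]
orientation: [[-0.242, 0.97, -0.0], [0.97, 0.242, 0.001], [0.001, -0.0, -1.0]]
force: [0.3, 1.4, 3.5]
gripper_width: -0.0
finger_force: 2.0
```

Run:
```python
from h import *
t=ctrl.snapshot("top")[170:240,300:430,::-1]; s=ctrl.snapshot("scene")[200:290,270:400,::-1]
cv2.imwrite("pics/c4.png",np.hstack([cv2.resize(t,(390,210)),cv2.resize(s,(390,270))[:210]]) if 0 else np.vstack([cv2.resize(t,(520,280),interpolation=3),cv2.resize(s,(440,305),interpolation=3)[:, :440].copy() if 0 else cv2.resize(s,(520,360)[:2],interpolation=3)[:310]]))
```

```text
(no output)
```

View pics/c4.png

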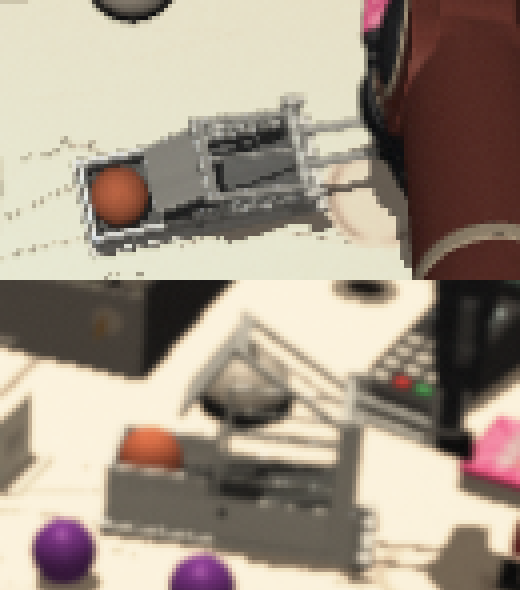

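Both views show the lid up and the large ball lying in the tray, at (120,193) in the upper crop and (150,447) in the lower one. Now I let the paddle up slowly.

Request:
play_rows([
  {"jaw": -1,"tx": 0,"ty": 0,"tz": -0.002,"yaw": 0},
  {"jaw": -1,"tx": 0,"ty": 0,"tz": -0.005,"yaw": 0},
  {"jaw": -1,"tx": 0,"ty": 0,"tz": -0.008,"yaw": 0},
  {"jaw": -1,"tx": 0,"ty": 0,"tz": -0.011,"yaw": 0},
  {"jaw": -1,"tx": 0,"ty": 0,"tz": -0.014,"yaw": 0},
  {"jaw": -1,"tx": 0,"ty": 0,"tz": -0.017,"yaw": 0},
  {"jaw": -1,"tx": 0,"ty": 0,"tz": -0.02,"yaw": 0},
  {"jaw": -1,"tx": 0,"ty": 0,"tz": -0.023,"yaw": 0},
  {"jaw": -1,"tx": 0,"ty": 0,"tz": -0.026,"yaw": 0},
  {"jaw": -1,"tx": 0,"ty": 0,"tz": -0.029,"yaw": 0},
  {"jaw": -1,"tx": 0,"ty": 0,"tz": -0.031,"yaw": 0},
  {"jaw": -1,"tx": 0,"ty": 0,"tz": -0.033,"yaw": 0},
])

```text
time: 6.85
tool_pos: [0.4973, -0.2699, 0.1272]
orientation: [[-0.242, 0.97, -0.001], [0.97, 0.242, 0.0], [0.001, -0.001, -1.0]]
force: [-0.8, 2.7, 1.4]
gripper_width: 0.0
finger_force: 1.3
```

Request:
play_rows([
  {"jaw": -1,"tx": 0,"ty": 0,"tz": -0.0015,"yaw": 0},
  {"jaw": -1,"tx": 0,"ty": 0,"tz": -0.003,"yaw": 0},
  {"jaw": -1,"tx": 0,"ty": 0,"tz": -0.0045,"yaw": 0},
  {"jaw": -1,"tx": 0,"ty": 0,"tz": -0.006,"yaw": 0},
  {"jaw": -1,"tx": 0,"ty": 0,"tz": -0.0075,"yaw": 0},
  {"jaw": -1,"tx": 0,"ty": 0,"tz": -0.009,"yaw": 0},
  {"jaw": -1,"tx": 0,"ty": 0,"tz": -0.0105,"yaw": 0},
  {"jaw": -1,"tx": 0,"ty": 0,"tz": -0.012,"yaw": 0},
])

```text
time: 7.85
tool_pos: [0.4978, -0.2702, 0.1394]
orientation: [[-0.241, 0.97, 0.0], [0.97, 0.241, -0.0], [-0.0, 0.0, -1.0]]
force: [-1.0, 0.3, 0.3]
gripper_width: 0.003
finger_force: 0.0
```

The force is down to zero, so the lid has shut. I'll move up and clear, then check.

Request:
play_rows([
  {"jaw": -1,"tx": 0,"ty": 0,"tz": -0.005,"yaw": 0},
  {"jaw": -1,"tx": 0,"ty": 0,"tz": -0.02,"yaw": 0},
  {"jaw": -1,"tx": 0,"ty": 0,"tz": -0.045,"yaw": 0},
  {"jaw": -1,"tx": 0,"ty": 0,"tz": -0.07,"yaw": 0},
  {"jaw": -1,"tx": -0.02,"ty": 0,"tz": -0.09,"yaw": 0},
  {"jaw": -1,"tx": -0.04,"ty": 0,"tz": -0.1,"yaw": 0},
  {"jaw": -1,"tx": -0.04,"ty": 0,"tz": -0.1,"yaw": 0},
  {"jaw": -1,"tx": -0.04,"ty": 0,"tz": -0.1,"yaw": 0},
])

```text
time: 8.85
tool_pos: [0.5071, -0.3075, 0.2392]
orientation: [[-0.243, 0.97, -0.001], [0.97, 0.243, 0.001], [0.001, -0.0, -1.0]]
force: [0.2, 0.4, 0.4]
gripper_width: -0.001
finger_force: 0.0
```

Run:
```python
from h import *
w=ctrl.snapshot("wrist")[:240,:,::-1]; s=ctrl.snapshot("scene")[200:290,210:400,::-1]
cv2.imwrite("pics/c5.png",np.vstack([w,cv2.resize(s,(560,265),interpolation=3)]))
```

```text
(no output)
```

View pics/c5.png

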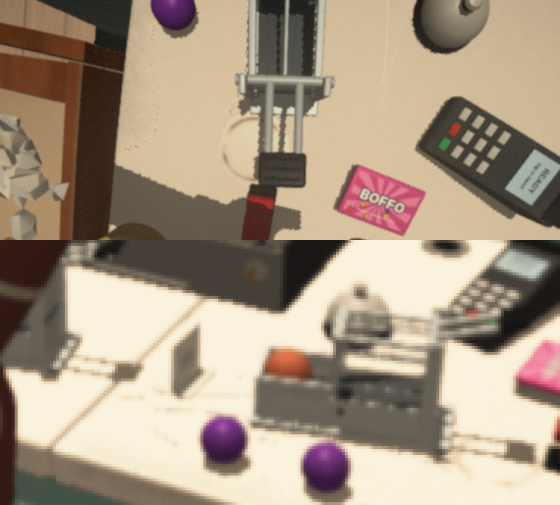

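The lid is level and shut (385,325), the ball is in the tray (288,365), and the arm is clear with everything else where it was.

```bash
python3 -c "
from station import ctrl; print(ctrl.sign_off())"
```

```text
the job is handed in; nothing more can be done
None
```

I pressed the large-ball dispenser's lever and the ball rolled into the tray; I then let the lid down over about 2.5 s until it was fully shut, moved the arm clear and handed the job in at about 9 s.

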